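# Lock the winged clamp anchor into the sloping T-slot jig

### The arm

A 7-joint arm with a two-finger parallel gripper is mounted at the origin on the work surface. World frame = base frame: x ahead of the robot, y to its left, z up, the work surface at z = 0. Lengths are in mm, angles in rad, forces in N, time in s.
With the tool pointing down it reaches from about 400 to 925 mm from the base axis. Payload 5.6 kg.
Tool frame: the origin (TCP) lies on the centre line of the jaws, within the pads' length; the fingertips stand 17 mm ahead of it and the grasp point (between the pads) lies 2 mm behind it; z points along the fingers, y is the line along which they close (so a half turn about z gives the same grasp; the last joint's range is limited). The gripper opens to 85 mm and grips with 20 to 120 N. Pads are 22 mm wide; open, the fingers measure 114 mm over their backs; the gripper's body (76 mm by 85 mm) begins 54 mm behind the grasp point. The pads swing forward as they close: fully open they stand 13 mm farther back than shut.
Start: joints at [1.212, 0.468, -0.012, 1.603, 0.006, 1.071, -0.056], TCP at [201.834, -617.876, 248.29] pointing down, gripper open.
Joint ranges: [-2.53, 2.53], [-0.31, 2.02], [-1.57, 1.55], [0.28, 2.44], [-1.29, 4.43], [0.15, 1.84], [-2.92, 2.92]. Speed limits (rad/s): [2.57, 2.57, 3.14, 3.14, 3.14, 3.14, 3.14].

### API

Orientations are given as a 3x3 rotation matrix whose columns are the frame's x, y, z axes.
In Python, from workcell import state, imaging, ctrl gives the robot as it stands. The module is installed in compiled form; this text tells all that it offers.
- The arm moves only by the tool play_rows, never from a script. Its arguments are lists of equal length, an entry for each row: "twist": the turn, a rotation vector about the tool's x, y, z in degrees, a list of three; "xyz": the shift along the tool's x, y, z in mm, a list of three; "fingers": the gripper command: -1 is fully open, 1 is shut, values between are in proportion. In form: {"twist": [[ax, ay, az], ...], "xyz": [[tx, ty, tz], ...], "fingers": [fingers, ...]}. A call has 1 to 10 rows; each row is the pose to reach, as a shift and turn from the pose commanded when the call began, along the tool's axes at that moment; what a row does not reach only later rows make up. A row lasts 1/10 s, in which the tool goes at most 50 mm and 8.59 degrees, less where a joint would pass 70% of its speed; a pose out of reach is approached as far as the arm can. A call with a gripper value outside its range is refused whole. The fingers move at their own pace and stop on an object; "grip_force" is the grip in N (left out, the last holds). Time passes only in rows, so rows that repeat a pose let the fingers close. It gives the time, the measured TCP pose, the force, the opening and the grip force at its end, in the units of the state.
- state(): the state, without advancing time (a new reading comes with each control period).
- imaging.snapshot(name): name is "scene" or "side" or "wrist"; returns the picture (400x640x3 uint8, blue, green, red); there is no depth.
- imaging.camera_params(name): a dict with "mtx" (3x3 intrinsics, pixels), "rvec" (rotation vector, rad) and "tvec" (3), from world to camera coordinates, as OpenCV has them. Camera axes: x right, y down, z forward; pixel columns grow to the right and rows downward; lengths in mm; the calibration is good to about 2 mm. A picture is of the moment at which its call begins: read the wrist's pose just before it. camera_params takes no time and is no camera call; for the wrist camera it gives the pose at the moment of the call.
- ctrl.sign_off(): hands the job in; it is judged then, once.
The state is a dict: "clock": time; "joints": joint angles; "qd": joint speeds; "tau": joint torques, N m; "position": TCP position; "tool_rot": TCP orientation; "contact_force": force on the tool from outside, world axes, zero at the start; "torque": the same for the moment, N m; "opening": opening from 0.0 (shut) to 1.0 (fully open); "gripper_force": force on a finger pad.
Only numpy, scipy, OpenCV 4.12 (cv2) and the standard library are available. Lean on these libraries where they do the work, as an engineer would, in place of code of your own. Each camera call takes 0.05 s, during which the arm holds its last target. There are 200 camera calls.

### The job

Take the winged steel anchor out of the black stand, put its bar-shaped foot through the slot of the sloping aluminium jig, push it down against the spring pad and give it a quarter turn so that the foot lies crosswise under the lips. Hidden under the lips, somewhere within 12 mm of the middle of the slot, is one pair of notches: find it by feel, let the foot spring up into it so that the anchor is locked square to the sloping face, and let go. Leave the round-headed post in the stand and everything else on the bench where it stands.

Things in the scene. Friction and masses are not known exactly. Their poses are not given: they have to be found in the camera images.
- anchor_center (a point): Centre (half-way up) of the loose winged steel anchor, about 140 g, 70 mm tall; z up its stem. Its wing, 3 to 35 mm above this point, is a flat grip 44 mm long (x) by 16 mm thick (y): pinch it across the 16 mm. Between wing and foot is a round stem of 12 mm diameter. It starts upright, foot down, in one of the stand's two pockets.
- anchor_foot (a point): The same anchor: centre of its foot, 31 mm below anchor_center, same axes. The foot is a bar 46 mm long (x, parallel to the wing), 14 mm wide (y), 8 mm thick (z).
- rail: Sloping aluminium T-slot head of the jig, bolted down, 76 (x) x 170 (y) x 32 mm (z). Origin: middle of the slot mouth, in the flat top face, 85 mm above the bench. z: normal out of the face, leaning 0.56 rad from vertical to the robot's side; y: along the slot, level; x: across it, uphill. The mouth is 18 mm wide, 120 mm long (y -60 to +60 mm). The lips beside it are 10 mm thick.
- pad (a joint): Spring pad under the slot, how far it is pushed in (m): at 0 its flat top lies at z = -12 mm of rail, at 0.012 (its stop) at -24 mm; the push rises from about 6 to 11 N. It fills the channel, 56 mm wide, under the lips. The foot can turn, either way, when its top is below the lips: foot centre at z = -15 to -20 mm of rail. The wing is then some 14 mm clear of the face.
- slot_under (a point): Middle of the slot at the underside of the lips, 10 mm under rail's origin, same axes. Each lip has one notch in its underside, opposite the other: 18 mm long in y, 4 mm deep, its middle anywhere from y = -12 to +12 mm, hidden, different each time. Over it (within 2 mm) the crosswise foot rises to z = -10 mm of rail (its centre), the pad holding it with 7 N; elsewhere the lips stop it at -14 mm.
- stand: Black plastic stand, 70 (x) x 200 (y) x 24 mm high, fixed to the bench. Origin: centre of its underside. Two pockets 50 mm long (y) by 18 mm wide (x) at y = +42 and -42 mm, 16 mm deep, floor 8 mm above the bench. Anchor and post stand in them, either one in either.
- post_center (a point): Centre of a round-headed loose steel post, 62 mm tall, with a foot like the anchor's but a round head 34 mm across; it stands in the stand's other pocket and is to stay there.
- sink_a_center (a point): Centre of a loose finned heat sink, 70 x 35 x 28 mm, lying on the bench. A bystander.
- sink_b_center (a point): Centre of another such heat sink. A bystander.
- screwdriver: Loose screwdriver, 170 mm, lying on the bench. A bystander.
- flux: Loose white jar, 48 mm across, 65 mm high; origin at the centre of its underside. A bystander.
- meter: Loose yellow multimeter, 170 x 85 x 40 mm, lying flat; origin at the centre of its underside. A bystander.
Things that resemble listed ones, but are neither listed nor needed, are in the scene too. What is shaped like the part that bears rail but orange or pink is not meant.

How it is judged:
By the outcome, as a careful person would: the job done as asked, in the order asked, and still so for the second after the job is handed in, with the robot touching nothing.
It also fails if it takes over 61 s, if anything falls off the work surface, if the arm or the gripper's body presses on something with over 40 N, if the wrist force passes 120 N, or if a joint passes its speed limit or range.

## Working session

There is one attempt and no reset: what is moved stays moved. The work goes in short steps, Python scripts to look and compute and a tool call to move; the robot and the scene stay as the last step left them, time stands still between calls to the robot, and variables do not carry over. Pictures are saved under pics/ and viewed, at most 10 in all, crops included, and the job is handed in when it is done.

Besides the shell and the picture viewer there is one more tool, called after ">>>" as name(argument=value, ...), one argument or row to a line, values as JSON. play_rows: Moves the arm, as the interface text tells. Its arguments: {"type":"object","properties":{"twist":{"type":"array"},"xyz":{"type":"array"},"fingers":{"type":"array"},"grip_force":{"type":"number"}},"required":["twist","xyz","fingers"]}

```bash
mkdir -p pics; python3 - <<'E'
from workcell import state, imaging, ctrl
import cv2, numpy as np
s=state(); print(s)
for n in ["scene","side","wrist"]:
    p=imaging.camera_params(n); print(n,p)
    im=imaging.snapshot(n); cv2.imwrite(f"pics/{n}0.png",im)
a=cv2.imread("pics/scene0.png");b=cv2.imread("pics/side0.png")
E
```

```text
{'clock': 0.0, 'joints': array([ 1.21205192,  0.46837494, -0.01158076,  1.60365021,  0.00595079,
        1.07138194, -0.05629758]), 'qd': array([ 0.00067504, -0.00162915,  0.0022374 , -0.00110294, -0.00039699,
       -0.00050663,  0.00077433]), 'tau': array([-7.15647711e-04, -5.32387555e+01,  2.14128778e-02, -2.51304567e+01,
        1.14915910e-02,  7.88280449e-03, -2.82500832e-05]), 'position': array([ 201.61017744, -617.37900539,  247.32871749]), 'tool_rot': array([[ 9.50597968e-01,  3.10424056e-01, -6.38481553e-04],
       [ 3.10424699e-01, -9.50596521e-01,  1.66150644e-03],
       [-9.11667736e-05, -1.77762509e-03, -9.99998416e-01]]), 'contact_force': array([-0.04006277, -0.2391145 ,  0.1822429 ]), 'torque': array([ 0.01501162,  0.02972885, -0.02513451]), 'gripper_force': 0.0, 'opening': 1.0029038208374317}
scene {'mtx': array([[379.77919556,   0.        , 324.54620485],
       [  0.        , 379.77919556, 194.84376084],
       [  0.        ,   0.        ,   1.        ]]), 'rvec': array([ 1.88603011,  1.26000526, -0.6625756 ]), 'tvec': array([-130.40757976, -256.92875437, 1400.83182275])}
side {'mtx': array([[432.53884102,   0.        , 320.15432474],
       [  0.        , 432.53884102, 203.683965  ],
       [  0.        ,   0.        ,   1.        ]]), 'rvec': array([ 2.35584327, -0.11831839,  0.04387154]), 'tvec': array([-537.30360589,   54.90555963, 1087.67365138])}
wrist {'mtx': array([[295.32214538,   0.        , 326.27648965],
       [  0.        , 295.32214538, 204.45621288],
       [  0.        ,   0.        ,   1.        ]]), 'rvec': array([-2.35651494,  1.71141938,  0.23626323]), 'tvec': array([-649.39639339,  -34.22759652,  378.68629171])}
```

View pics/scene0.png

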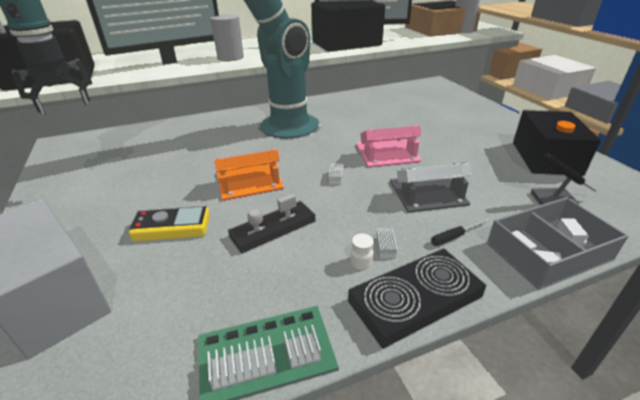

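View pics/side0.png

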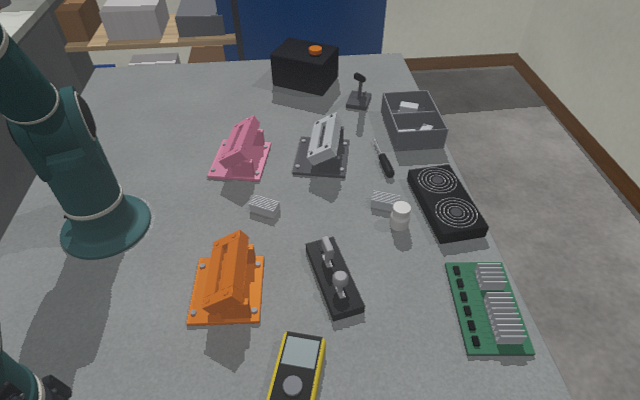

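Side view: the stand is at (334,278). The winged anchor is at (327,250), scene (287,205), and the round-headed post at (340,280), scene (256,218). Three jigs: orange (228,280), pink (243,150) and bare aluminium (323,140), scene (433,185). The aluminium one is meant. I'll confirm both in one enlarged crop.

```bash
python3 - <<'E'
import cv2, numpy as np
a=cv2.imread("pics/scene0.png");b=cv2.imread("pics/side0.png")
def crop(im,x,y,w,h):
    c=cv2.resize(im[y:y+h,x:x+w],(400,300),interpolation=cv2.INTER_CUBIC)
    f=400/w
    for u in range(-(-x//10)*10,x+w,10):
        X=int((u-x+.5)*f); cv2.line(c,(X,0),(X,5),(0,0,255),1)
        if u%20==0: cv2.putText(c,str(u),(X-10,16),0,.35,(0,0,255),1)
    for v in range(-(-y//10)*10,y+h,10):
        Y=int((v-y+.5)*f); cv2.line(c,(0,Y),(5,Y),(0,0,255),1)
        if v%20==0: cv2.putText(c,str(v),(7,Y+4),0,.35,(0,0,255),1)
    return c
m=np.vstack([np.hstack([crop(b,280,230,120,90),crop(a,220,180,100,75)]),np.hstack([crop(b,280,105,100,75),crop(a,385,150,100,75)])])
cv2.imwrite("pics/crop1.png",m)
E
```

```text
(no output)
```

View pics/crop1.png

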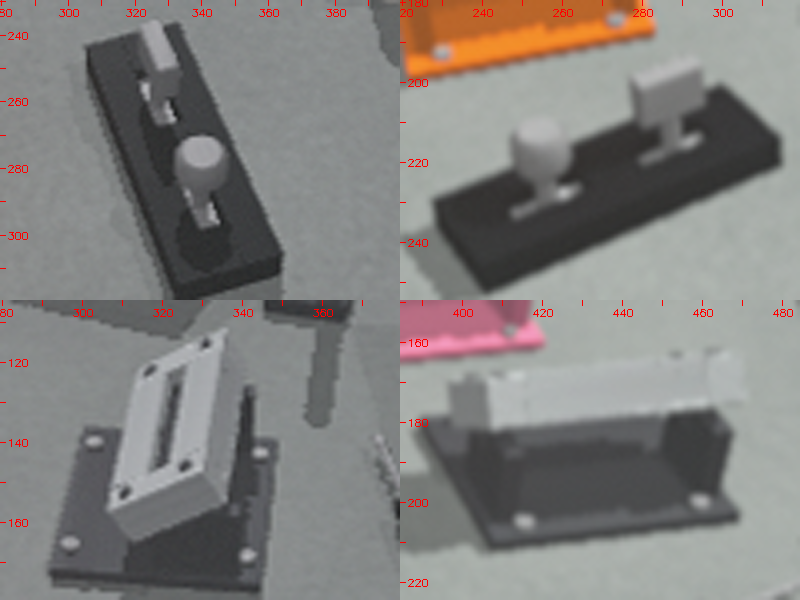

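The crop confirms both: flat-winged anchor in the far pocket, ball-headed post in the near pocket, bare aluminium jig with a clear slot.

```bash
cat > h.py <<'E'
import numpy as np, cv2
from workcell import state, imaging, ctrl
def ray(p,uv):
    R=cv2.Rodrigues(p["rvec"])[0]; d=R.T@np.linalg.inv(p["mtx"])@np.array([uv[0],uv[1],1.]); return -R.T@p["tvec"],d
def onz(p,uv,z):
    c,d=ray(p,uv); return c+d*(z-c[2])/d[2]
def proj(p,X): return cv2.projectPoints(np.float64(X).reshape(-1,3),p["rvec"],p["tvec"],p["mtx"],None)[0][:,0]
E
python3 - <<'E'
from h import *
np.set_printoptions(precision=1,suppress=True)
p=imaging.camera_params("side");q=imaging.camera_params("scene")
C=np.array([onz(p,u,24) for u in [(306.4,243.5),(334,236.6),(364.6,306.5),(332.5,317)]]);print("stand",C,C.mean(0))
d=C[2]+C[3]-C[0]-C[1]; d/=np.linalg.norm(d); print("dir",d, "pockets",C.mean(0)-42*d,C.mean(0)+42*d)
print("wing top side",onz(p,(328.6,243),78),"scene",onz(q,(286.5,198),78))
e=[onz(p,(280+a/4,105+b/4),85) for a,b in [(177,72),(154,168)]]
print("slot ends",e,(e[0]+e[1])/2,np.linalg.norm(e[0]-e[1]))
e2=[onz(p,(280+a/4,105+b/4),85) for a,b in [(150,71),(125,192),(206,44),(186,165)]];print("screws",e2,np.mean(e2,0))
E
```

```text
stand [[ 494.8 -129.3   24. ]
 [ 561.7 -114.8   24. ]
 [ 601.6 -309.4   24. ]
 [ 532.8 -326.8   24. ]] [ 547.7 -220.1   24. ]
dir [ 0.2 -1.   0. ] pockets [ 539.6 -178.9   24. ] [ 555.9 -261.3   24. ]
wing top side [ 541.1 -177.5   78. ] scene [ 542.2 -176.7   78. ]
slot ends [array([578.4, 264.7,  85. ]), array([551. , 154.2,  85. ])] [564.7 209.4  85. ] 113.85316804428273
screws [array([559.1, 267.9,  85. ]), array([529.3, 130.3,  85. ]), array([603.5, 298.1,  85. ]), array([573. , 155.2,  85. ])] [566.2 212.9  85. ]
```

>>> play_rows(
  twist=[
    [0,0,-8],
    [0,0,-16],
    [0,0,-24],
    [0,0,-32],
    [0,0,-40],
    [0,0,-48],
    [0,0,-56],
    [0,0,-64],
    [0,0,-72],
    [0,0,-80],
  ],
  xyz=[
    [40,-27,2],
    [80,-55,3],
    [125,-85,5],
    [170,-116,7],
    [215,-147,8],
    [260,-178,10],
    [305,-209,12],
    [350,-239,13],
    [395,-270,15],
    [435,-297,17],
  ],
  fingers=[-1,-1,-1,-1,-1,-1,-1,-1,-1,-1],
)

```text
clock: 1.15
position: [505.6, -222.5, 232.5]
tool_rot: [[-0.146, 0.989, 0.0], [0.989, 0.146, -0.0], [-0.0, 0.0, -1.0]]
contact_force: [1.3, -0.5, -0.5]
opening: 0.999
gripper_force: 0.0
```

```bash
python3 - <<'E'
from h import *
np.set_printoptions(precision=3,suppress=True)
s=state();p=imaging.camera_params("wrist");im=imaging.snapshot("wrist");cv2.imwrite("pics/w1.png",im)
R=cv2.Rodrigues(p["rvec"])[0];c=-R.T@p["tvec"];T=s["tool_rot"]
print(s["clock"],s["position"],T,s["joints"],"cam in tool",T.T@(c-s["position"]),T.T@R.T)
np.savez("w1.npz",**p)
print(proj(p,[[541,-177.5,78],[541,-177.5,24],[556,-261,60]]))
E
```

```text
1.15 [ 505.647 -222.487  232.462] [[-0.146  0.989  0.   ]
 [ 0.989  0.146 -0.   ]
 [-0.     0.    -1.   ]] [ 0.734  0.369 -0.47   1.836  0.198  0.982  0.327] cam in tool [  67.754    0.206 -125.666] [[-0.001 -0.963 -0.269]
 [ 1.    -0.001 -0.001]
 [ 0.001 -0.269  0.963]]
[[370.564 153.308]
 [363.607 148.349]
 [367.539 231.219]]
```

View pics/w1.png

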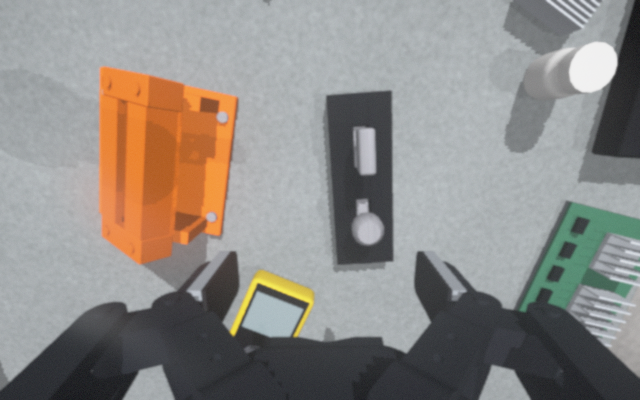

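Wrist view: stand (360,178), wing top at about (366,150), post head at (368,228), as predicted. Next I measure the wing outline.

```bash
python3 - <<'E'
from h import *
np.set_printoptions(precision=2,suppress=True)
p=dict(np.load("w1.npz"));im=cv2.imread("pics/w1.png");g=cv2.cvtColor(im,6)
sub=g[115:190,340:388];
for t in (120,150,175,190):
    m=(sub>t).astype(np.uint8);n,l,st,ce=cv2.connectedComponentsWithStats(m)
    i=1+np.argmax(st[1:,4]);pts=np.argwhere(l==i)[:,::-1].astype(np.float32);r=cv2.minAreaRect(pts)
    print(t,st[i]+[340,115,0,0,0],ce[i]+[340,115],r)
print(sub[::4,8:40:2])
P=np.array([onz(p,u,24) for u in [(326.5,95),(391,91),(393.5,263),(337,266)]]);print(P,P.mean(0))
E
```

```text
120 [353 127  23  48 866] [365.64 149.34] ((24.0, 35.5), (47.0, 22.0), 90.0)
150 [359 128  16  46 678] [366.95 150.21] ((26.5, 35.5), (45.0, 15.0), 90.0)
175 [361 129  13  44 548] [367.22 150.12] ((26.999996185302734, 35.499996185302734), (42.99999237060547, 11.999998092651367), 90.0)
190 [363 130  10  42 284] [368.68 147.62] ((27.5, 35.5), (41.0, 9.0), 90.0)
[[ 66  62  62  67  65  67  67  65  66  64  65  64  67  69  65  67]
 [ 66  63  65  63  66  65  65  67  64  65  64  64  64  67  68  68]
 [ 66  66  60  66  65  62  64  63  61  63  64  67  67  66  65  65]
 [ 67  63  76 115 123 126 129 129 128 110 106 108  97  69  63  66]
 [ 66  66  86 149 125 133 174 188 195 195 199 200 190 150  73  65]
 [ 66  64  87 155 124 129 170 187 188 193 198 201 191 154  76  64]
 [ 64  66  87 156 131 124 169 184 189 192 196 199 191 152  74  62]
 [ 62  62  77 140 123 124 165 185 189 194 197 199 192 157  83  65]
 [ 61  62  69 107 108 118 162 185 189 193 195 196 189 159  85  65]
 [ 62  59  62 103 114 117 162 184 186 192 194 196 191 165  93  61]
 [ 59  55  62 102 117 114 159 183 187 192 194 198 193 169  98  66]
 [ 55  57  60 102 117 111 154 183 187 190 191 195 193 171  99  63]
 [ 55  56  60  96 120 112 151 180 186 190 190 198 192 173 101  67]
 [ 56  57  57  72  97 105 148 178 184 188 190 193 189 172 103  65]
 [ 55  59  55  58  60  87 141 176 185 188 190 193 190 171 104  63]
 [ 59  59  59  52  59  58  75  96  99  97  95  94  89  76  64  61]
 [ 59  57  57  59  58  59  58  58  62  58  62  59  62  63  61  62]
 [ 57  58  53  58  58  55  55  57  59  63  59  59  62  66  62  61]
 [ 58  57  58  58  56  57  56  59  63  66  63  63  62  64  60  63]]
[[ 491.94 -128.1    24.  ]
 [ 559.05 -114.25   24.  ]
 [ 602.85 -310.5    24.  ]
 [ 533.98 -324.76   24.  ]] [ 546.95 -219.4    24.  ]
```

```bash
python3 - <<'E'
from h import *
np.set_printoptions(precision=2,suppress=True)
p=dict(np.load("w1.npz"))
for u in [(367.3,151),(366,130),(369,172.5)]: print(onz(p,u,78))
s=state();t=np.array([540.0,-177.5,60]);print(s["tool_rot"].T@(t-s["position"]))
E
```

```text
[ 537.58 -175.84   78.  ]
[ 532.93 -157.22   78.  ]
[ 542.88 -195.59   78.  ]
[ 29.75  33.56 173.02]
```

>>> play_rows(
  twist=[
    [0,0,-2],
    [0,0,-4],
    [0,0,-4],
    [0,0,-4],
    [0,0,-4],
    [0,0,-4],
    [0,0,-4],
    [0,0,-4],
    [0,0,-4],
  ],
  xyz=[
    [20,20,30],
    [40,40,70],
    [40.5,40,100],
    [40.5,40,120],
    [40.5,40,135],
    [40.5,40,150],
    [40.5,40,160],
    [40.5,40,170],
    [40.5,40,170.5],
  ],
  fingers=[-1,-1,-1,-1,-1,-1,-1,-1,-1],
)

```text
clock: 2.1
position: [538.2, -178.5, 61.0]
tool_rot: [[-0.209, 0.978, -0.001], [0.978, 0.209, 0.0], [0.001, -0.001, -1.0]]
contact_force: [-0.1, 0.0, 0.3]
opening: 1.001
gripper_force: 0.0
```

>>> play_rows(
  twist=[
    [0,0,0],
    [0,0,0],
    [0,0,0],
    [0,0,0],
    [0,0,0],
    [0,0,0],
    [0,0,0],
    [0,0,0],
  ],
  xyz=[
    [0,0,0],
    [0,0,0],
    [0,0,0],
    [0,0,0],
    [0,0,0],
    [0,0,0],
    [0,0,0],
    [0,0,0],
  ],
  fingers=[0,0.3,0.5,0.7,0.8,1,1,1],
  grip_force=30,
)

```text
clock: 2.9
position: [539.0, -178.5, 62.3]
tool_rot: [[-0.209, 0.978, 0.001], [0.978, 0.209, -0.0], [-0.0, 0.0, -1.0]]
contact_force: [-1.3, -0.2, 4.4]
opening: 0.183
gripper_force: 35.0
```

```bash
python3 - <<'E'
from h import *
np.set_printoptions(precision=3,suppress=True)
s=state();print({k:s[k] for k in ("clock","position","tool_rot","contact_force","torque","opening","gripper_force","joints")})
im=imaging.snapshot("wrist");im2=imaging.snapshot("side")
cv2.imwrite("pics/g1.png",np.hstack([cv2.resize(im[100:400,120:520],(400,300)),cv2.resize(im2[190:340,250:450],(400,300))]))
E
```

```text
{'clock': 2.9, 'position': array([ 539.008, -178.502,   62.266]), 'tool_rot': array([[-0.209,  0.978,  0.001],
       [ 0.978,  0.209, -0.   ],
       [-0.   ,  0.   , -1.   ]]), 'contact_force': array([-1.255, -0.152,  4.369]), 'torque': array([-0.043,  0.161,  0.012]), 'opening': 0.1825666283122875, 'gripper_force': 35.04490613937378, 'joints': array([ 0.567,  0.63 , -0.396,  1.903,  0.37 ,  0.68 ,  0.16 ])}
```

View pics/g1.png

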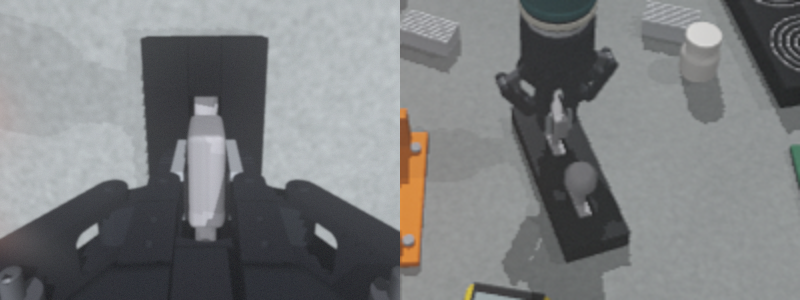

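Anchor is held between the pads, wing top spanning (205,115)–(205,230) in the left crop, and the post is undisturbed. I'll measure the anchor's offset along tool x.

```bash
python3 - <<'E'
from h import *
np.set_printoptions(precision=1,suppress=True)
s=state();p=imaging.camera_params("wrist");im=cv2.imread("pics/g1.png");g=cv2.cvtColor(im,6)
print(g[90:245:3,206], g[90:245:3,200])
T=s["tool_rot"]
for v in (96,112,116,120,220,232,240):
  for z in (16,20,24,78):
    X=onz(p,(120+206,100+v),z); print(v,z,T.T@(X-s["position"]))
E
```

```text
[ 55  56  92 140 140 158 196 197 183 141 146 143 147 148 147 171 202 193
 180 182 181 182 180 181 180 181 180 180 181 180 180 179 179 181 180 177
 179 179 177 177 179 188 190 184 165 139 132 136 137 130  84  56] [ 55  57  91 139 139 184 197 199 184 144 141 142 144 146 149 162 194 188
 181 180 180 179 179 179 178 179 181 179 180 178 178 177 178 178 177 176
 177 176 173 175 175 176 187 187 185 169 137 137 134 127  94  56]
96 16 [25.  -0.1 46.2]
96 20 [26.  -0.1 42.2]
96 24 [27.  -0.1 38.2]
96 78 [ 40.4   0.  -15.8]
112 16 [15.  -0.1 46.2]
112 20 [16.2 -0.1 42.2]
112 24 [17.5 -0.1 38.2]
112 78 [ 34.   -0.  -15.8]
116 16 [12.4 -0.1 46.2]
116 20 [13.7 -0.1 42.2]
116 24 [15.  -0.1 38.2]
116 78 [ 32.4  -0.  -15.8]
120 16 [ 9.9 -0.1 46.2]
120 20 [11.2 -0.1 42.2]
120 24 [12.6 -0.1 38.2]
120 78 [ 30.7  -0.  -15.8]
220 16 [-61.7  -0.3  46.3]
220 20 [-58.6  -0.3  42.3]
220 24 [-55.6  -0.2  38.3]
220 78 [-15.   -0.1 -15.7]
232 16 [-71.3  -0.3  46.3]
232 20 [-68.   -0.3  42.3]
232 24 [-64.8  -0.3  38.3]
232 78 [-21.1  -0.1 -15.7]
240 16 [-77.8  -0.3  46.3]
240 20 [-74.4  -0.3  42.3]
240 24 [-71.   -0.3  38.3]
240 78 [-25.3  -0.1 -15.7]
```

>>> play_rows(
  twist=[
    [0,0,0],
    [0,0,0],
    [0,0,0],
    [0,0,0],
    [0,0,6],
    [0,0,12],
    [0,0,18],
    [0,0,24],
    [0,0,25],
    [0,0,25],
  ],
  xyz=[
    [0,0,-8],
    [0,0,-25],
    [0,0,-60],
    [0,0,-105],
    [40,10,-145],
    [90,21,-180],
    [135,32,-210],
    [180,43,-218],
    [225,54,-218],
    [261,62,-218],
  ],
  fingers=[1,1,1,1,1,1,1,1,1,1],
  grip_force=60,
)

```text
clock: 4.0
position: [544.4, 89.0, 281.0]
tool_rot: [[0.224, 0.975, 0.002], [0.975, -0.224, -0.0], [0.0, 0.002, -1.0]]
contact_force: [0.1, -0.4, -1.7]
opening: 0.179
gripper_force: 58.6
```

>>> play_rows(
  twist=[
    [0,0,0],
    [0,0,0],
  ],
  xyz=[
    [0,0,0],
    [0,0,0],
  ],
  fingers=[1,1],
)

```text
clock: 4.2
position: [543.9, 88.8, 279.6]
tool_rot: [[0.22, 0.976, -0.001], [0.976, -0.22, -0.0], [-0.0, -0.001, -1.0]]
contact_force: [-0.2, -1.1, -1.1]
opening: 0.179
gripper_force: 58.6
```

```bash
python3 - <<'E'
from h import *
np.set_printoptions(precision=3,suppress=True)
s=state();print({k:s[k] for k in ("clock","position","tool_rot","contact_force","torque","opening","gripper_force","joints")})
p=imaging.camera_params("wrist");im=imaging.snapshot("wrist");cv2.imwrite("pics/w2.png",im);np.savez("w2.npz",**p)
o=np.array([565.5,211,85]);cv2.imwrite("pics/w2b.png",cv2.resize(im[0:300,120:520],(800,600),interpolation=2));print(proj(p,o))
E
```

```text
{'clock': 4.2, 'position': array([543.879,  88.775, 279.624]), 'tool_rot': array([[ 0.22 ,  0.976, -0.001],
       [ 0.976, -0.22 , -0.   ],
       [-0.   , -0.001, -1.   ]]), 'contact_force': array([-0.216, -1.075, -1.114]), 'torque': array([-0.061,  0.007, -0.009]), 'opening': 0.17921545195107033, 'gripper_force': 58.6310738325119, 'joints': array([ 0.205,  0.324, -0.523,  1.786,  0.181,  1.08 , -0.603])}
[[320.463  63.212]]
```

View pics/w2b.png

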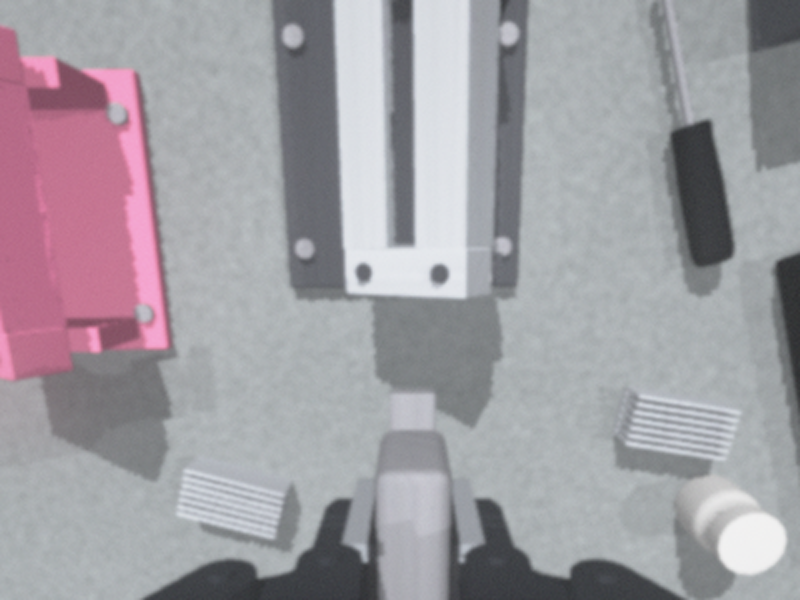

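```bash
python3 - <<'E'
from h import *
np.set_printoptions(precision=2,suppress=True)
p=dict(np.load("w2.npz"));g=cv2.cvtColor(cv2.imread("pics/w2.png"),6)
for v in (3,20,40,60,80,100,110): print(v,[int(x) for x in g[v,306:336]])
print([int(x) for x in g[112:132,321]])
lo,hi=[],[]
for v in range(2,116,3):
    r=g[v,306:336].astype(float);k=np.where(r<140)[0];
    f=lambda i,j:(i+(r[i]-140)/(r[i]-r[j])*(j-i))+306
    lo.append((f(k[0]-1,k[0]),v));hi.append((f(k[-1]+1,k[-1]),v))
sl=np.sin(.56)*9
A=np.array([onz(p,u,85-sl) for u in lo]);B=np.array([onz(p,u,85+sl) for u in hi])
for X in (A,B):
    k=np.polyfit(X[:,1],X[:,0],1);print(k,np.degrees(np.arctan(k[0])),np.std(X[:,0]-np.polyval(k,X[:,1])),np.polyval(k,211))
E
```

```text
3 [220, 222, 222, 218, 206, 177, 161, 153, 138, 114, 89, 76, 75, 74, 73, 74, 77, 77, 81, 102, 155, 203, 218, 219, 218, 219, 219, 218, 218, 217]
20 [221, 221, 224, 222, 214, 190, 169, 156, 150, 132, 115, 101, 101, 99, 98, 99, 97, 100, 96, 112, 149, 192, 216, 220, 221, 220, 219, 220, 221, 219]
40 [222, 222, 224, 224, 217, 202, 178, 164, 158, 146, 126, 110, 103, 102, 101, 101, 102, 101, 102, 118, 152, 196, 218, 221, 221, 221, 221, 222, 220, 219]
60 [222, 224, 224, 226, 223, 213, 189, 166, 150, 123, 104, 99, 101, 102, 102, 104, 104, 103, 106, 114, 142, 186, 217, 223, 224, 221, 222, 222, 222, 221]
80 [225, 225, 225, 226, 225, 220, 202, 174, 164, 158, 139, 118, 109, 108, 107, 107, 106, 106, 106, 114, 144, 189, 218, 224, 225, 225, 224, 223, 224, 223]
100 [226, 226, 227, 226, 227, 225, 212, 186, 167, 162, 149, 128, 111, 110, 107, 109, 105, 108, 109, 114, 135, 181, 218, 227, 227, 227, 227, 224, 224, 225]
110 [225, 225, 228, 228, 228, 224, 214, 191, 174, 164, 151, 131, 113, 108, 110, 108, 108, 108, 108, 113, 137, 181, 218, 228, 228, 227, 227, 226, 225, 226]
[106, 108, 107, 109, 107, 106, 108, 108, 110, 125, 150, 183, 216, 229, 232, 231, 232, 231, 231, 229]
[  0.21 515.59] 11.943916754428628 0.4187034808549713 560.2260080258934
[  0.22 524.35] 12.473400032656269 0.08789331476752353 571.0236076433757
```

```bash
python3 - <<'E'
from h import *
np.set_printoptions(precision=2,suppress=True)
p=dict(np.load("w2.npz"));g=cv2.cvtColor(cv2.imread("pics/w2.png"),6).astype(float)
lo,hi=[],[]
for v in range(2,116,3):
    r=g[v,306:336]; k=next(i for i in range(30) if r[i]<195); lo.append((306+k-1+(r[k-1]-195)/(r[k-1]-r[k]),v))
    k=next(i for i in range(29,0,-1) if r[i]<165); hi.append((306+k+1-(r[k+1]-165)/(r[k+1]-r[k]),v))
sl=np.sin(.56)*9
A=np.array([onz(p,u,85-sl) for u in lo]);B=np.array([onz(p,u,85+sl) for u in hi]);K=[]
for X in (A,B):
    k=np.polyfit(X[:,1],X[:,0],1);K.append(k);print(k,np.degrees(np.arctan(k[0])),np.polyval(k,211))
k=sum(K)/2;a=np.arctan(k[0]);yr=np.array([np.sin(a),np.cos(a),0])
e=onz(p,(321,122.3),85);e[0]=np.polyval(k,e[1]);o=e+60*yr
xh=np.array([np.cos(a),-np.sin(a),0]);c,s_=np.cos(.56),np.sin(.56);xr=c*xh+[0,0,s_];zr=-s_*xh+[0,0,c]
print("width",(K[1]-K[0])@[211,1]*np.cos(a)/c,"end",e,"origin",o,"yaw",np.degrees(a))
R=np.c_[yr,xr,-zr];np.savez("rail.npz",o=o,R=R,xr=xr,yr=yr,zr=zr)
s=state();T=s["tool_rot"]
print("rotvec",np.degrees(cv2.Rodrigues(T.T@R)[0].ravel()))
# stem offset +1.7 tool x; foot centre 50.3 ahead
for h in (60,15):
    tcp=o+zr*(h+50.3)-1.7*yr; print(h,tcp,T.T@(tcp-s["position"]))
E
```

```text
[  0.21 511.39] 12.067681076961511 556.5013461396508
[  0.22 524.99] 12.458261517603345 571.6075739272702
width 17.422782572591995 end [552.05 155.79  85.  ] origin [564.8  214.42  85.  ] yaw 12.263115980470454
rotvec [-32.14   0.23  -0.58]
60 [507.18 225.21 178.45] [126.72 -66.76 100.87]
15 [530.54 220.13 140.33] [127.01 -42.82 138.97]
```

>>> play_rows(
  twist=[
    [-8,0,0],
    [-16,0,0],
    [-24,0,0],
    [-32,0,-0.6],
    [-32.1,0.2,-0.6],
    [-32.1,0.2,-0.6],
    [-32.1,0.2,-0.6],
    [-32.1,0.2,-0.6],
  ],
  xyz=[
    [30,-15,10],
    [65,-32,25],
    [100,-50,50],
    [126.7,-66.8,75],
    [126.7,-66.8,100.9],
    [126.7,-66.8,100.9],
    [126.7,-66.8,100.9],
    [126.7,-66.8,100.9],
  ],
  fingers=[1,1,1,1,1,1,1,1],
)

```text
clock: 5.05
position: [507.7, 224.4, 178.2]
tool_rot: [[0.213, 0.829, 0.517], [0.977, -0.18, -0.115], [-0.002, 0.53, -0.848]]
contact_force: [0.4, 0.2, -0.3]
opening: 0.179
gripper_force: 59.0
```

```bash
python3 - <<'E'
from h import *
np.set_printoptions(precision=3,suppress=True)
r=np.load("rail.npz");s=state();T=s["tool_rot"]
print({k:s[k] for k in ("clock","position","contact_force","torque","opening","joints")})
foot=s["position"]+T@[1.7,0,50.3];B=np.c_[r["xr"],r["yr"],r["zr"]];print("foot in rail",B.T@(foot-r["o"]),"rot err",np.degrees(cv2.Rodrigues(T.T@r["R"])[0].ravel()))
a=imaging.snapshot("wrist");b=imaging.snapshot("side");d=imaging.snapshot("scene")
for n,i in zip("wsd",(a,b,d)): cv2.imwrite(f"pics/i_{n}.png",i)
cv2.imwrite("pics/i.png",np.hstack([a[0:300,120:520],cv2.resize(b[75:180,270:410],(400,300),interpolation=2)]))
E
```

```text
{'clock': 5.05, 'position': array([507.702, 224.353, 178.173]), 'contact_force': array([ 0.369,  0.222, -0.311]), 'torque': array([0.095, 0.637, 0.002]), 'opening': 0.17885776698529302, 'joints': array([-0.388,  0.323, -0.363,  2.176,  1.132,  0.618, -1.872])}
foot in rail [ 0.357 -0.857 59.394] rot err [-0.086  0.15   0.018]
```

View pics/i.png

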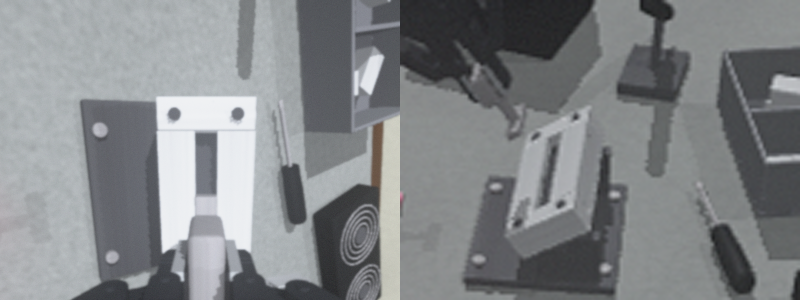

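Wrist crop: slot centre (206,160), far end at row 131; the foot at (206,210) lies in line with it. I'll check the alignment in numbers.

```bash
python3 - <<'E'
from h import *
np.set_printoptions(precision=2,suppress=True)
r=np.load("rail.npz");p=imaging.camera_params("wrist");g=cv2.cvtColor(cv2.imread("pics/i_w.png"),6).astype(float)
B=np.c_[r["xr"],r["yr"],r["zr"]]
def pl(u):
    c,d=ray(p,u);c=B.T@(c-r["o"]);d=B.T@d;return c-d*c[2]/d[2]
for v in (136,145,155,165,175,185,192):
    w=g[v,305:347];i=next(k for k in range(20,0,-1) if w[k]>190);j=next(k for k in range(20,41) if w[k]>190)
    L=305+i+(w[i]-190)/(w[i]-w[i+1]);H=305+j-(w[j]-190)/(w[j]-w[j-1]);print(v,L,H,pl((L,v)),pl((H,v)))
print(g[122:140,327],pl((327,131)))
E
```

```text
136 314.2931034482759 337.16279069767444 [-5.68 54.84  0.  ] [12.13 54.75  0.  ]
145 314.52941176470586 337.0975609756098 [-5.61 47.95  0.  ] [12.12 47.86  0.  ]
155 314.58 336.9423076923077 [-5.69 40.16  0.  ] [12.03 40.07  0.  ]
165 314.79545454545456 336.9259259259259 [-5.64 32.23  0.  ] [12.06 32.14  0.  ]
175 314.8 336.90909090909093 [-5.76 24.15  0.  ] [12.08 24.06  0.  ]
185 315.0851063829787 336.7 [-5.66 15.92  0.  ] [11.95 15.83  0.  ]
192 315.1041666666667 336.64285714285717 [-5.73 10.06  0.  ] [11.93  9.97  0.  ]
[238. 239. 238. 239. 239. 238. 234. 220. 189. 171. 152. 120. 105. 102.
 102. 102. 100. 103.] [ 4.23 58.58  0.  ]
```

```bash
python3 - <<'E'
from h import *
np.set_printoptions(precision=3,suppress=True)
r=np.load("rail.npz");p=imaging.camera_params("wrist");s=state();T=s["tool_rot"]
B=np.c_[r["xr"],r["yr"],r["zr"]]
R=cv2.Rodrigues(p["rvec"])[0];c=-R.T@p["tvec"]
print(T.T@(c-s["position"]),T.T@R.T,"cam rail",B.T@(c-r["o"]),"cam z in rail",B.T@R.T[:,2],"tcp rail",B.T@(s["position"]-r["o"]),s["position"])
g=cv2.cvtColor(cv2.imread("pics/i_w.png"),6)
for v in (198,205,212,225,240,260): print(v,[int(x) for x in g[v,306:348]])
E
```

```text
[  67.88     0.282 -125.557] [[-0.001 -0.963 -0.27 ]
 [ 1.    -0.001 -0.001]
 [ 0.001 -0.27   0.963]] cam rail [  3.442  65.774 235.88 ] cam z in rail [-0.    -0.271 -0.963] tcp rail [  3.08   -2.272 110.414] [509.554 224.107 180.184]
198 [238, 238, 239, 239, 240, 240, 237, 230, 213, 195, 197, 202, 203, 205, 207, 208, 207, 207, 207, 206, 205, 205, 203, 202, 203, 205, 208, 204, 203, 204, 209, 223, 235, 238, 238, 237, 237, 238, 237, 236, 237, 237]
205 [238, 239, 239, 240, 241, 241, 239, 234, 219, 196, 197, 203, 207, 206, 208, 208, 208, 208, 208, 205, 206, 205, 204, 206, 204, 205, 207, 208, 204, 203, 209, 221, 234, 238, 238, 238, 237, 237, 236, 236, 236, 236]
212 [238, 239, 239, 240, 240, 240, 239, 237, 225, 204, 197, 202, 204, 206, 207, 206, 206, 207, 205, 206, 205, 204, 201, 203, 203, 206, 207, 208, 205, 204, 211, 223, 235, 239, 239, 239, 238, 238, 237, 237, 237, 236]
225 [239, 237, 228, 200, 153, 134, 136, 141, 146, 148, 149, 152, 152, 154, 154, 155, 155, 156, 156, 153, 154, 153, 157, 156, 158, 157, 159, 156, 160, 158, 158, 155, 156, 158, 160, 166, 185, 217, 233, 237, 237, 238]
240 [143, 134, 132, 148, 160, 170, 179, 185, 188, 191, 192, 194, 195, 197, 199, 200, 201, 198, 199, 197, 200, 204, 205, 206, 206, 207, 208, 207, 207, 205, 204, 203, 205, 205, 204, 202, 197, 186, 174, 168, 180, 182]
260 [85, 94, 121, 143, 155, 164, 173, 183, 185, 188, 188, 191, 190, 190, 191, 193, 196, 196, 197, 196, 193, 196, 198, 202, 202, 207, 204, 204, 204, 202, 203, 200, 199, 198, 193, 188, 185, 177, 157, 123, 96, 104]
```

>>> play_rows(
  twist=[
    [0,0,0],
    [0,0,0],
    [0,0,0],
  ],
  xyz=[
    [0,0,0],
    [0,0,0],
    [0,0,0],
  ],
  fingers=[1,1,1],
)

```text
clock: 5.5
position: [508.4, 225.1, 179.5]
tool_rot: [[0.214, 0.827, 0.52], [0.977, -0.182, -0.113], [0.001, 0.532, -0.847]]
contact_force: [0.9, 0.5, -0.7]
opening: 0.173
gripper_force: 59.0
```

```bash
cat >> h.py <<'E'
np.set_printoptions(precision=2,suppress=True)
def rep():
    r=np.load("rail.npz");s=state();T=s["tool_rot"];B=np.c_[r["xr"],r["yr"],r["zr"]]
    foot=s["position"]+T@[1.7,0,50.3]
    print("t",s["clock"],"foot in rail",B.T@(foot-r["o"]),"force rail",B.T@s["contact_force"],"mom",B.T@s["torque"],"roterr",np.degrees(cv2.Rodrigues(T.T@r["R"])[0].ravel()),"open",round(s["opening"],3),"j",s["joints"])
    return s,T,B,foot
E
python3 -c "
from h import *
rep();imaging.camera_params('side');rep()"
```

```text
t 5.5 foot in rail [ 1.61  0.14 60.21] force rail [ 0.32  0.64 -1.02] mom [-0.01  0.71  0.  ] roterr [ 0.05  0.01 -0.11] open 0.173 j [-0.39  0.32 -0.36  2.18  1.13  0.62 -1.87]
t 5.5 foot in rail [ 1.61  0.14 60.21] force rail [ 0.32  0.64 -1.02] mom [-0.01  0.71  0.  ] roterr [ 0.05  0.01 -0.11] open 0.173 j [-0.39  0.32 -0.36  2.18  1.13  0.62 -1.87]
```

```bash
python3 - <<'E'
from h import *
for k in range(2):
    g=cv2.cvtColor(imaging.snapshot("wrist"),6).astype(float);rep()
    for v in (136,150,165,180,188):
        w=g[v,305:347];i=next(k for k in range(20,0,-1) if w[k]>190);j=next(k for k in range(20,41) if w[k]>190)
        L=305+i+(w[i]-190)/(w[i]-w[i+1]);H=305+j-(w[j]-190)/(w[j]-w[j-1]);print(v,"slot",(L+H)/2,H-L)
    for v in (198,202,206,212):
        w=g[v,305:347];i=next(k for k in range(20,0,-1) if w[k]>222);j=next(k for k in range(20,41) if w[k]>222)
        print(v,"foot",305+(i+j)/2,j-i)
    w=g[215:235,290:362]; print("wing row230",[int(x) for x in g[230,304:348:1]])
E
```

```text
t 5.55 foot in rail [ 1.29  0.25 60.17] force rail [-0.47  0.52 -1.01] mom [-0.06  0.72  0.  ] roterr [ 0.04  0.   -0.08] open 0.179 j [-0.39  0.32 -0.36  2.18  1.13  0.62 -1.87]
136 slot 323.8107553366174 22.7594417077176
150 slot 323.9566596194503 22.458773784355174
165 slot 324.1139870582379 22.06470881035341
180 slot 324.1770152505446 21.60893246187362
188 slot 324.14535714285716 21.530714285714282
198 foot 325.0 26
202 foot 325.0 26
206 foot 325.0 26
212 foot 325.5 25
wing row230 [238, 238, 237, 232, 208, 158, 131, 133, 139, 145, 149, 152, 152, 154, 153, 150, 155, 153, 154, 151, 153, 153, 156, 154, 153, 153, 155, 154, 156, 156, 156, 157, 157, 157, 155, 159, 157, 160, 163, 180, 214, 231, 237, 236]
t 5.6 foot in rail [ 1.11  0.36 60.19] force rail [-1.01 -0.3  -1.28] mom [0.07 0.76 0.02] roterr [ 0.03 -0.   -0.07] open 0.177 j [-0.39  0.32 -0.36  2.18  1.13  0.62 -1.88]
136 slot 324.20695652173913 23.066086956521758
150 slot 324.338905775076 22.465045592705167
165 slot 324.40999999999997 22.099999999999966
180 slot 324.4975961538462 21.87980769230768
188 slot 324.5042109929078 21.80008865248226
198 foot 325.5 25
202 foot 325.5 25
206 foot 325.5 25
212 foot 325.5 25
wing row230 [238, 238, 237, 232, 208, 159, 133, 135, 140, 146, 150, 152, 153, 151, 154, 155, 153, 154, 154, 155, 154, 155, 154, 154, 153, 154, 155, 156, 156, 156, 156, 157, 156, 157, 159, 158, 159, 160, 162, 181, 214, 233, 236, 236]
```

>>> play_rows(
  twist=[
    [0,0,0],
    [0,0,0],
    [0,0,0],
    [0,0,0],
    [0,0,0],
    [0,0,0],
    [0,0,0],
    [0,0,0],
    [0,0,0],
    [0,0,0],
  ],
  xyz=[
    [0,0,10],
    [0,0,20],
    [0,0,30],
    [0,0,40],
    [0,0,46],
    [0,0,48],
    [0,0,48],
    [0,0,48],
    [0,0,48],
    [0,0,48],
  ],
  fingers=[1,1,1,1,1,1,1,1,1,1],
)

```text
clock: 6.6
position: [532.8, 220.4, 138.6]
tool_rot: [[0.213, 0.827, 0.52], [0.977, -0.18, -0.112], [0.001, 0.532, -0.847]]
contact_force: [0.7, 0.7, -1.2]
opening: 0.179
gripper_force: 59.1
```

```bash
python3 - <<'E'
from h import *
rep();g=cv2.cvtColor(imaging.snapshot("wrist"),6).astype(float);rep()
cv2.imwrite("pics/i2.png",g)
for v in range(100,215,6):
    w=g[v,300:352]; print(v,[int(x) for x in w[4:48]])
E
```

```text
t 6.6 foot in rail [ 0.92  0.72 12.4 ] force rail [-0.15  0.79 -1.27] mom [-0.03  0.75 -0.01] roterr [ 0.04 -0.03 -0.03] open 0.179 j [-0.4   0.42 -0.31  2.16  1.28  0.57 -1.99]
t 6.65 foot in rail [ 0.91  0.7  12.36] force rail [-0.54  0.41 -1.24] mom [-0.03  0.72 -0.01] roterr [ 0.03 -0.03 -0.03] open 0.179 j [-0.4   0.42 -0.31  2.16  1.28  0.57 -1.99]
100 [237, 236, 237, 237, 237, 237, 237, 237, 237, 237, 236, 237, 237, 237, 238, 237, 237, 237, 237, 236, 236, 237, 237, 237, 238, 237, 238, 238, 237, 237, 237, 236, 237, 237, 237, 236, 237, 237, 236, 237, 237, 237, 237, 237]
106 [235, 236, 236, 236, 236, 236, 236, 236, 236, 236, 237, 236, 236, 236, 236, 236, 236, 236, 236, 236, 236, 236, 236, 236, 236, 236, 236, 236, 236, 236, 236, 235, 235, 236, 237, 236, 236, 236, 236, 236, 235, 236, 235, 236]
112 [236, 235, 236, 235, 236, 236, 237, 236, 236, 236, 236, 236, 236, 236, 236, 236, 236, 236, 236, 236, 236, 236, 236, 236, 235, 236, 236, 236, 236, 236, 236, 236, 236, 236, 237, 235, 236, 236, 236, 236, 236, 236, 236, 235]
118 [237, 237, 238, 237, 236, 236, 237, 236, 237, 237, 237, 237, 237
[... 3106 characters left out ...]
0, 199, 199, 199, 197, 199, 195, 196, 196, 197, 198, 199, 198, 196, 194, 186, 179, 191, 225, 233, 234, 235, 234, 233, 233, 232, 232]
208 [233, 232, 229, 220, 204, 187, 177, 156, 130, 120, 134, 161, 183, 195, 195, 197, 197, 200, 199, 200, 199, 199, 197, 195, 196, 198, 197, 198, 199, 200, 195, 193, 182, 167, 189, 224, 233, 234, 233, 233, 233, 232, 232, 233]
214 [225, 215, 202, 195, 190, 184, 180, 159, 132, 118, 134, 155, 175, 183, 184, 186, 185, 187, 186, 186, 185, 189, 185, 186, 186, 186, 186, 186, 186, 188, 186, 181, 171, 166, 195, 223, 234, 235, 234, 233, 233, 233, 233, 232][ WARN:0@1.127] global loadsave.cpp:1063 imwrite_ Unsupported depth image for selected encoder is fallbacked to CV_8U.
```

>>> play_rows(
  twist=[
    [0,0,0],
    [0,0,0],
    [0,0,0],
    [0,0,0],
    [0,0,0],
    [0,0,0],
    [0,0,0],
    [0,0,0],
  ],
  xyz=[
    [0,-0.7,0],
    [0,-0.7,3],
    [0,-0.7,6],
    [0,-0.7,9],
    [0,-0.7,12],
    [0,-0.7,15],
    [0,-0.7,18],
    [0,-0.7,18],
  ],
  fingers=[1,1,1,1,1,1,1,1],
)

```text
clock: 7.45
position: [541.6, 218.1, 122.2]
tool_rot: [[0.213, 0.828, 0.519], [0.977, -0.181, -0.113], [-0.0, 0.531, -0.847]]
contact_force: [0.5, -0.1, -2.2]
opening: 0.178
gripper_force: 59.1
```

```bash
python3 -c "
from h import *
rep()"
```

```text
t 7.45 foot in rail [-0.16  0.33 -6.36] force rail [-0.75 -0.03 -2.1 ] mom [ 0.02  0.71 -0.03] roterr [-0.01  0.02 -0.03] open 0.178 j [-0.4   0.46 -0.29  2.15  1.34  0.55 -2.04]
```

>>> play_rows(
  twist=[
    [0,0,0],
    [0,0,0],
    [0,0,0],
    [0,0,0],
    [0,0,0],
    [0,0,0],
    [0,0,0],
    [0,0,0],
  ],
  xyz=[
    [0,0,2],
    [0,0,4],
    [0,0,6],
    [0,0,8],
    [0,0,10],
    [0,0,11],
    [0,0,11],
    [0,0,11],
  ],
  fingers=[1,1,1,1,1,1,1,1],
)

```text
clock: 8.25
position: [547.1, 217.3, 113.6]
tool_rot: [[0.212, 0.828, 0.52], [0.977, -0.18, -0.113], [0.001, 0.532, -0.847]]
contact_force: [-6.6, -0.1, 6.7]
opening: 0.177
gripper_force: 60.4
```

```bash
python3 -c "
from h import *
rep()"
```

```text
t 8.25 foot in rail [  0.04   0.73 -16.58] force rail [-1.89 -1.48  9.05] mom [-0.42  0.85 -0.04] roterr [ 0.04 -0.02 -0.02] open 0.177 j [-0.41  0.48 -0.28  2.15  1.37  0.55 -2.07]
```

>>> play_rows(
  twist=[
    [0,0,0],
    [0,0,-8],
    [0,0,-16],
    [0,0,-24],
    [0,0,-32],
    [0,0,-40],
    [0,0,-48],
    [0,0,-56],
    [0,0,-64],
    [0,0,-72],
  ],
  xyz=[
    [0,0,1],
    [0,0.24,1],
    [0.07,0.47,1],
    [0.15,0.69,1],
    [0.26,0.9,1],
    [0.4,1.09,1],
    [0.56,1.26,1],
    [0.75,1.41,1],
    [0.95,1.53,1],
    [1.17,1.62,1],
  ],
  fingers=[1,1,1,1,1,1,1,1,1,1],
)

```text
clock: 9.25
position: [549.6, 219.2, 114.1]
tool_rot: [[-0.724, 0.452, 0.521], [0.468, 0.877, -0.11], [-0.506, 0.164, -0.847]]
contact_force: [-4.8, 1.0, 6.5]
opening: 0.175
gripper_force: 60.5
```

```bash
python3 -c "
from h import *
rep()"
```

```text
t 9.25 foot in rail [  0.5    2.05 -17.19] force rail [-0.7  -0.05  8.11] mom [-0.02  0.71 -0.06] roterr [ 0.16 -0.09 72.31] open 0.175 j [-0.35  0.49 -0.34  2.14  1.38  0.57 -0.8 ]
```

>>> play_rows(
  twist=[
    [0,0,-8],
    [0,0,-16],
    [0,0,-17.7],
    [0,0,-17.7],
    [0,0,-17.7],
    [0,0,-17.7],
  ],
  xyz=[
    [0,0.24,0],
    [0.07,0.47,0],
    [0.08,0.53,0],
    [0.08,0.53,0],
    [0.08,0.53,0],
    [0.08,0.53,0],
  ],
  fingers=[1,1,1,1,1,1],
)

```text
clock: 9.85
position: [549.7, 219.8, 114.2]
tool_rot: [[-0.826, 0.215, 0.521], [0.185, 0.977, -0.11], [-0.532, 0.005, -0.847]]
contact_force: [-5.1, 1.7, 6.9]
opening: 0.177
gripper_force: 60.6
```

```bash
python3 -c "
from h import *
rep()"
```

```text
t 9.85 foot in rail [  0.43   2.19 -17.16] force rail [-0.87  0.56  8.69] mom [0.03 0.75 0.11] roterr [ 0.18 -0.08 89.72] open 0.177 j [-0.34  0.49 -0.35  2.14  1.39  0.58 -0.5 ]
```

>>> play_rows(
  twist=[
    [0,0,0],
    [0,0,0],
    [0,0,0],
    [0,0,0],
    [0,0,0],
    [0,0,0],
  ],
  xyz=[
    [0,0,-1.5],
    [0,0,-3],
    [0,0,-4],
    [0,0,-5],
    [0,0,-5],
    [0,0,-5],
  ],
  fingers=[1,1,1,1,1,1],
)

```text
clock: 10.45
position: [547.9, 220.1, 117.1]
tool_rot: [[-0.827, 0.215, 0.519], [0.185, 0.977, -0.11], [-0.531, 0.005, -0.847]]
contact_force: [6.7, 3.3, -9.4]
opening: 0.176
gripper_force: 59.9
```

```bash
python3 -c "
from h import *
rep()"
```

```text
t 10.45 foot in rail [  0.37   2.1  -13.7 ] force rail [  0.01   4.61 -11.09] mom [1.23 0.36 0.04] roterr [ 0.12 -0.16 89.69] open 0.176 j [-0.34  0.48 -0.36  2.14  1.37  0.58 -0.49]
```

>>> play_rows(
  twist=[
    [0,0,0],
    [0,0,0],
    [0,0,0],
    [0,0,0],
    [0,0,0],
    [0,0,0],
  ],
  xyz=[
    [0,0,0.5],
    [0,1,0.5],
    [0,2,0.5],
    [0,3,0.5],
    [0,4,0.5],
    [0,4,0.5],
  ],
  fingers=[1,1,1,1,1,1],
)

```text
clock: 11.05
position: [548.1, 220.7, 117.0]
tool_rot: [[-0.826, 0.22, 0.519], [0.187, 0.975, -0.117], [-0.532, 0.0, -0.847]]
contact_force: [0.9, -4.2, -0.4]
opening: 0.177
gripper_force: 61.7
```

```bash
python3 -c "
from h import *
rep()"
```

```text
t 11.05 foot in rail [  0.41   2.35 -13.78] force rail [ 1.3  -3.9  -1.24] mom [-1.02  0.33  0.07] roterr [-0.13  0.21 89.6 ] open 0.177 j [-0.34  0.49 -0.36  2.13  1.37  0.59 -0.49]
```

>>> play_rows(
  twist=[
    [0,0,0],
    [0,0,0],
    [0,0,0],
    [0,0,0],
    [0,0,0],
    [0,0,0],
    [0,0,0],
    [0,0,0],
    [0,0,0],
    [0,0,0],
  ],
  xyz=[
    [0,0,2],
    [0,0,4],
    [0,0,4],
    [0,0,4],
    [0,0,4],
    [0,0,2.5],
    [0,0,1],
    [0,0,-0.5],
    [0,0,-0.5],
    [0,0,-0.5],
  ],
  fingers=[1,1,1,1,1,1,1,1,1,1],
)

```text
clock: 12.05
position: [548.1, 221.3, 117.0]
tool_rot: [[-0.826, 0.219, 0.519], [0.187, 0.976, -0.115], [-0.531, 0.002, -0.847]]
contact_force: [3.4, -3.0, -6.1]
opening: 0.178
gripper_force: 60.7
```

```bash
python3 -c "
from h import *
rep()"
```

```text
t 12.05 foot in rail [  0.22   3.01 -13.74] force rail [ 0.12 -2.21 -7.23] mom [-0.62  0.27  0.04] roterr [-0.11  0.1  89.61] open 0.178 j [-0.34  0.49 -0.36  2.13  1.37  0.59 -0.49]
```

>>> play_rows(
  twist=[
    [0,0,0],
    [0,0,0],
    [0,0,0],
    [0,0,0],
    [0,0,0],
    [0,0,0],
  ],
  xyz=[
    [0,0,2],
    [0,1,3.5],
    [0,2,3.5],
    [0,3,3.5],
    [0,4,3.5],
    [0,4,3.5],
  ],
  fingers=[1,1,1,1,1,1],
)

```text
clock: 12.65
position: [549.8, 225.5, 114.9]
tool_rot: [[-0.826, 0.218, 0.519], [0.186, 0.976, -0.115], [-0.532, 0.002, -0.847]]
contact_force: [-6.0, -3.8, 6.3]
opening: 0.176
gripper_force: 63.0
```

```bash
python3 -c "
from h import *
rep()"
```

```text
t 12.65 foot in rail [ -0.17   7.59 -15.97] force rail [-0.96 -4.97  8.  ] mom [-1.41  0.62  0.02] roterr [-0.05  0.1  89.65] open 0.176 j [-0.35  0.49 -0.36  2.13  1.37  0.59 -0.49]
```

>>> play_rows(
  twist=[
    [0,0,0],
    [0,0,0],
    [0,0,0],
    [0,0,0],
  ],
  xyz=[
    [0,0,-2],
    [0,0,-4],
    [0,0,-4],
    [0,0,-4],
  ],
  fingers=[1,1,1,1],
)

```text
clock: 13.05
position: [548.7, 225.7, 116.8]
tool_rot: [[-0.827, 0.218, 0.518], [0.186, 0.976, -0.114], [-0.53, 0.002, -0.848]]
contact_force: [7.7, -1.7, -11.6]
opening: 0.176
gripper_force: 62.2
```

```bash
python3 -c "
from h import *
rep()"
```

```text
t 13.05 foot in rail [ -0.23   7.52 -13.78] force rail [  0.51  -0.07 -14.01] mom [-0.14  0.28  0.06] roterr [-0.11 -0.   89.63] open 0.176 j [-0.35  0.49 -0.36  2.13  1.36  0.59 -0.48]
```

>>> play_rows(
  twist=[
    [0,0,0],
    [0,0,0],
    [0,0,0],
    [0,0,0],
    [0,0,0],
    [0,0,0],
    [0,0,0],
    [0,0,0],
    [0,0,0],
    [0,0,0],
  ],
  xyz=[
    [0,0,2],
    [0,1,4],
    [0,2,4],
    [0,3,4],
    [0,3.3,4],
    [0,3.3,4],
    [0,3.3,2],
    [0,3.3,0],
    [0,3.3,0],
    [0,3.3,0],
  ],
  fingers=[1,1,1,1,1,1,1,1,1,1],
)

```text
clock: 14.05
position: [549.4, 229.0, 116.7]
tool_rot: [[-0.827, 0.218, 0.518], [0.186, 0.976, -0.114], [-0.53, 0.002, -0.848]]
contact_force: [7.6, -1.9, -13.8]
opening: 0.179
gripper_force: 62.2
```

```bash
python3 -c "
from h import *
rep()"
```

```text
t 14.05 foot in rail [ -0.35  10.94 -13.82] force rail [ -0.7   -0.28 -15.84] mom [-0.04  0.35  0.03] roterr [-0.11 -0.02 89.64] open 0.179 j [-0.35  0.49 -0.36  2.12  1.36  0.6  -0.48]
```

>>> play_rows(
  twist=[
    [0,0,0],
    [0,0,0],
    [0,0,0],
    [0,0,0],
    [0,0,0],
    [0,0,0],
    [0,0,0],
    [0,0,0],
    [0,0,0],
    [0,0,0],
  ],
  xyz=[
    [0,0,3],
    [0,-2,4],
    [0,-5,4],
    [0,-8,4],
    [0,-11,4],
    [0,-13,4],
    [0,-13,4],
    [0,-13,2],
    [0,-13,0],
    [0,-13,0],
  ],
  fingers=[1,1,1,1,1,1,1,1,1,1],
)

```text
clock: 15.05
position: [547.8, 222.7, 116.9]
tool_rot: [[-0.829, 0.209, 0.519], [0.184, 0.978, -0.101], [-0.528, 0.012, -0.849]]
contact_force: [21.5, 9.6, -28.7]
opening: 0.178
gripper_force: 62.5
```

```bash
python3 -c "
from h import *
rep()"
```

```text
t 15.05 foot in rail [ -0.5    5.02 -13.54] force rail [  0.83  13.93 -34.41] mom [3.21 0.1  0.07] roterr [ 0.39 -0.67 89.81] open 0.178 j [-0.34  0.48 -0.36  2.14  1.38  0.57 -0.49]
```

>>> play_rows(
  twist=[
    [0,0,0],
    [0,0,0],
    [0,0,0],
    [0,0,0],
  ],
  xyz=[
    [0,0,3],
    [0,0,4],
    [0,0,4],
    [0,0,4],
  ],
  fingers=[1,1,1,1],
)

```text
clock: 15.45
position: [548.3, 222.8, 116.2]
tool_rot: [[-0.827, 0.209, 0.522], [0.182, 0.978, -0.102], [-0.531, 0.011, -0.847]]
contact_force: [-3.1, 5.0, 5.4]
opening: 0.177
gripper_force: 68.5
```

```bash
python3 -c "
from h import *
rep()"
```

```text
t 15.45 foot in rail [ -0.3    5.21 -14.35] force rail [-0.63  4.2   6.75] mom [0.96 0.69 0.07] roterr [ 0.52 -0.49 89.85] open 0.177 j [-0.34  0.49 -0.36  2.14  1.39  0.57 -0.5 ]
```

>>> play_rows(
  twist=[
    [0,0,0],
    [0,0,0],
    [0,0,0],
    [0,0,0],
  ],
  xyz=[
    [0,0,1],
    [0,0,1],
    [0,0,1],
    [0,0,1],
  ],
  fingers=[1,1,1,1],
)

```text
clock: 15.85
position: [548.7, 222.7, 115.4]
tool_rot: [[-0.827, 0.209, 0.522], [0.182, 0.978, -0.102], [-0.531, 0.011, -0.847]]
contact_force: [-3.5, 4.7, 6.6]
opening: 0.175
gripper_force: 68.6
```

```bash
python3 -c "
from h import *
rep()"
```

```text
t 15.85 foot in rail [ -0.33   5.24 -15.22] force rail [-0.26  3.8   7.98] mom [0.96 0.7  0.06] roterr [ 0.52 -0.49 89.85] open 0.175 j [-0.34  0.49 -0.36  2.14  1.39  0.57 -0.5 ]
```

>>> play_rows(
  twist=[
    [0,0,0],
    [0,0,0],
    [0,0,0],
    [0,0,0],
    [0,0,0],
  ],
  xyz=[
    [0,-1,1],
    [0,-2,1],
    [0,-3,1],
    [0,-4,1],
    [0,-4,1],
  ],
  fingers=[1,1,1,1,1],
)

```text
clock: 16.35
position: [548.5, 219.9, 114.9]
tool_rot: [[-0.827, 0.207, 0.522], [0.182, 0.978, -0.099], [-0.531, 0.013, -0.847]]
contact_force: [-4.4, 6.7, 5.9]
opening: 0.175
gripper_force: 68.4
```

```bash
python3 -c "
from h import *
rep()"
```

```text
t 16.35 foot in rail [ -0.32   2.62 -15.87] force rail [-1.75  5.65  8.05] mom [1.44 0.69 0.02] roterr [ 0.64 -0.61 89.88] open 0.175 j [-0.34  0.49 -0.36  2.14  1.4   0.57 -0.51]
```

>>> play_rows(
  twist=[
    [0,0,0],
    [0,0,0],
    [0,0,0],
    [0,0,0],
    [0,0,0],
    [0,0,0],
    [0,0,0],
    [0,0,0],
  ],
  xyz=[
    [0,-1.5,0],
    [0,-3,0],
    [0,-4.2,0],
    [0,-4.2,0],
    [0,-4.2,-2],
    [0,-4.2,-4],
    [0,-4.2,-4],
    [0,-4.2,-4],
  ],
  fingers=[1,1,1,1,1,1,1,1],
)

```text
clock: 17.15
position: [545.5, 215.9, 118.1]
tool_rot: [[-0.827, 0.207, 0.522], [0.182, 0.978, -0.1], [-0.531, 0.012, -0.847]]
contact_force: [-3.3, 5.8, 5.0]
opening: 0.176
gripper_force: 68.5
```

```bash
python3 -c "
from h import *
rep()"
```

```text
t 17.15 foot in rail [ -0.32  -2.02 -12.05] force rail [-1.13  4.92  6.66] mom [ 1.46  0.71 -0.  ] roterr [ 0.6  -0.57 89.87] open 0.176 j [-0.33  0.47 -0.36  2.15  1.39  0.56 -0.5 ]
```

Foot has risen to −12 with no lip contact: that's the notch. Rising further.

>>> play_rows(
  twist=[
    [0,0,0],
    [0,0,0],
    [0,0,0],
    [0,0,0],
    [0,0,0],
    [0,0,0],
  ],
  xyz=[
    [0,1,0],
    [0,1,-1],
    [0,1,-2],
    [0,1,-2.5],
    [0,1,-2.5],
    [0,1,-2.5],
  ],
  fingers=[1,1,1,1,1,1],
)

```text
clock: 17.75
position: [544.4, 216.2, 120.0]
tool_rot: [[-0.827, 0.209, 0.522], [0.182, 0.978, -0.102], [-0.531, 0.011, -0.847]]
contact_force: [-2.0, 4.6, 3.8]
opening: 0.178
gripper_force: 67.9
```

```bash
python3 -c "
from h import *
rep()"
```

```text
t 17.75 foot in rail [-0.35 -1.98 -9.88] force rail [-0.42  4.04  4.77] mom [ 1.11  0.77 -0.01] roterr [ 0.52 -0.5  89.85] open 0.178 j [-0.33  0.47 -0.36  2.15  1.38  0.57 -0.49]
```

>>> play_rows(
  twist=[
    [0,0,0],
    [0,0,0],
    [0,0,0],
    [0,0,0],
    [0,0,0],
  ],
  xyz=[
    [0,0.7,-0.3],
    [0,1.5,-0.5],
    [0,2,-0.5],
    [0,2,-0.5],
    [0,2,-0.5],
  ],
  fingers=[1,1,1,1,1],
)

```text
clock: 18.25
position: [544.5, 216.4, 119.8]
tool_rot: [[-0.827, 0.211, 0.521], [0.183, 0.977, -0.105], [-0.531, 0.008, -0.847]]
contact_force: [-2.6, 4.6, 3.9]
opening: 0.179
gripper_force: 68.3
```

```bash
python3 -c "
from h import *
rep()"
```

```text
t 18.25 foot in rail [ -0.37  -1.97 -10.  ] force rail [-0.87  3.97  5.16] mom [0.93 0.75 0.  ] roterr [ 0.36 -0.35 89.8 ] open 0.179 j [-0.33  0.47 -0.36  2.15  1.38  0.57 -0.49]
```

>>> play_rows(
  twist=[
    [0,0,0],
    [0,0,0],
    [0,0,0],
    [0,0,0],
    [0,0,0],
  ],
  xyz=[
    [0,0.7,-0.2],
    [0,1.5,-0.5],
    [0,2,-0.7],
    [0,2,-0.7],
    [0,2,-0.7],
  ],
  fingers=[1,1,1,1,1],
)

```text
clock: 18.75
position: [544.5, 216.6, 119.9]
tool_rot: [[-0.827, 0.214, 0.52], [0.184, 0.977, -0.109], [-0.531, 0.006, -0.847]]
contact_force: [-4.4, 4.0, 4.6]
opening: 0.178
gripper_force: 68.4
```

```bash
python3 -c "
from h import *
rep()"
```

```text
t 18.75 foot in rail [-0.34 -1.93 -9.95] force rail [-1.87  2.94  6.64] mom [0.94 0.84 0.06] roterr [ 0.19 -0.2  89.74] open 0.178 j [-0.34  0.47 -0.36  2.15  1.37  0.58 -0.49]
```

>>> play_rows(
  twist=[
    [0,0,0],
    [0,0,0],
    [0,0,0],
    [0,0,0],
    [0,0,0],
  ],
  xyz=[
    [0,0.5,-0.5],
    [0,1,-1],
    [0,1,-1.5],
    [0,1,-1.5],
    [0,1,-1.5],
  ],
  fingers=[1,1,1,1,1],
)

```text
clock: 19.25
position: [544.4, 216.7, 120.1]
tool_rot: [[-0.827, 0.215, 0.519], [0.185, 0.977, -0.11], [-0.53, 0.005, -0.848]]
contact_force: [4.6, 4.6, -7.3]
opening: 0.176
gripper_force: 66.2
```

```bash
python3 -c "
from h import *
rep()"
```

```text
t 19.25 foot in rail [-0.39 -1.98 -9.7 ] force rail [-0.88  5.47 -8.1 ] mom [1.57 0.72 0.05] roterr [ 0.07 -0.17 89.71] open 0.176 j [-0.34  0.47 -0.36  2.15  1.37  0.58 -0.48]
```

>>> play_rows(
  twist=[
    [0,0,0],
    [0,0,0],
    [0,0,0],
  ],
  xyz=[
    [0,0.5,0.5],
    [0,1,0.8],
    [0,1,0.8],
  ],
  fingers=[1,1,1],
)

```text
clock: 19.55
position: [544.5, 216.8, 120.1]
tool_rot: [[-0.827, 0.216, 0.519], [0.185, 0.976, -0.112], [-0.531, 0.004, -0.847]]
contact_force: [-2.9, 3.8, 2.3]
opening: 0.175
gripper_force: 68.2
```

```bash
python3 -c "
from h import *
rep()"
```

```text
t 19.55 foot in rail [-0.31 -1.9  -9.77] force rail [-1.86  3.07  3.92] mom [0.78 0.99 0.03] roterr [ 0.03 -0.04 89.69] open 0.175 j [-0.34  0.47 -0.36  2.15  1.37  0.58 -0.49]
```

Near neutral and square. Opening slowly.

>>> play_rows(
  twist=[
    [0,0,0],
    [0,0,0],
    [0,0,0],
    [0,0,0],
    [0,0,0],
    [0,0,0],
    [0,0,0],
    [0,0,0],
    [0,0,0],
  ],
  xyz=[
    [0,0,0],
    [0,0,0],
    [0,0,0],
    [0,0,0],
    [0,0,0],
    [0,0,0],
    [0,0,0],
    [0,0,0],
    [0,0,0],
  ],
  fingers=[0.6,0.5,0.4,0.3,0.2,0,-0.2,-0.2,-0.2],
  grip_force=20,
)

```text
clock: 20.45
position: [544.8, 216.3, 120.1]
tool_rot: [[-0.827, 0.217, 0.519], [0.186, 0.976, -0.113], [-0.531, 0.003, -0.847]]
contact_force: [-0.6, -0.2, -0.1]
opening: 0.601
gripper_force: 0.0
```

```bash
python3 -c "
from h import *
rep()
cv2.imwrite('pics/r.png',imaging.snapshot('wrist'))"
```

```text
t 20.45 foot in rail [  0.06  -2.36 -10.02] force rail [-0.55 -0.31  0.19] mom [0.01 0.57 0.  ] roterr [ 0.02  0.01 89.67] open 0.601 j [-0.34  0.47 -0.36  2.15  1.37  0.58 -0.49]
```

View pics/r.png

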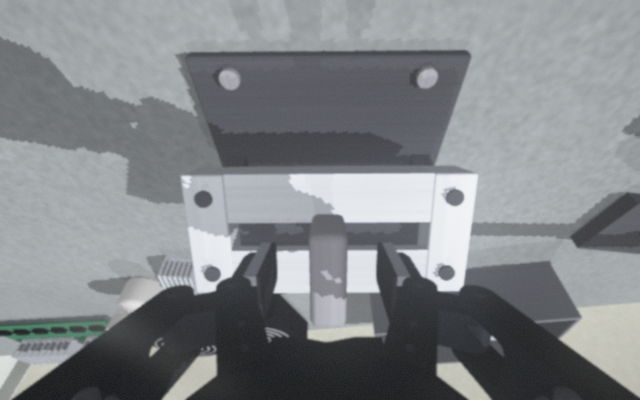

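The anchor stands free and square at (328,265), with both fingers clear of it. Retreating along the tool axis.

>>> play_rows(
  twist=[
    [0,0,0],
    [0,0,0],
    [0,0,0],
    [0,0,0],
    [0,0,0],
    [0,0,0],
    [0,0,0],
    [0,0,0],
    [0,0,0],
  ],
  xyz=[
    [0,0,-4],
    [0,0,-12],
    [0,0,-25],
    [0,0,-40],
    [0,0,-60],
    [0,0,-80],
    [0,0,-100],
    [0,0,-120],
    [0,0,-120],
  ],
  fingers=[-0.3,-0.3,-0.3,-0.3,-0.3,-0.3,-0.3,-0.3,-0.3],
)

```text
clock: 21.4
position: [482.2, 231.5, 224.5]
tool_rot: [[-0.825, 0.215, 0.523], [0.185, 0.977, -0.11], [-0.534, 0.006, -0.845]]
contact_force: [-0.3, -0.0, -0.5]
opening: 0.648
gripper_force: 0.0
```

```bash
python3 -c "
from h import *
rep()
a=imaging.snapshot('wrist');b=imaging.snapshot('side');c=imaging.snapshot('scene')
rs=lambda i:cv2.resize(i,(400,300),interpolation=2)
cv2.imwrite('pics/f.png',np.vstack([np.hstack([rs(a[100:400,120:520]),rs(b[75:180,270:410])]),np.hstack([rs(c[150:225,385:485]),rs(b)])]))"
```

```text
t 21.4 foot in rail [  1.1   -0.69 112.69] force rail [-0.54 -0.08 -0.21] mom [ 0.05  0.51 -0.04] roterr [ 0.35 -0.02 89.68] open 0.648 j [-0.31  0.23 -0.5   2.18  1.    0.69 -0.2 ]
```

View pics/f.png

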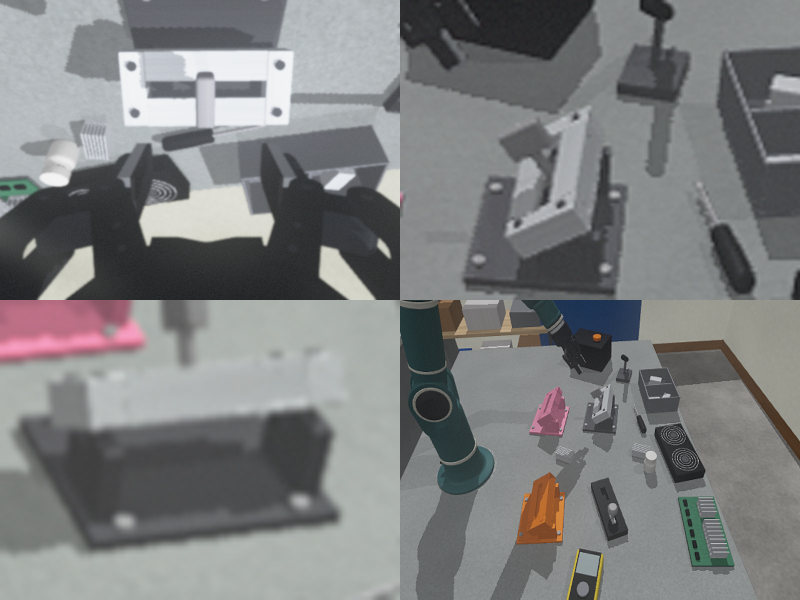

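The anchor stands crosswise and square to the face ((205,100) in the wrist view, (525,140) in the side crop). The post is still in the stand and nothing else has moved.

```bash
python3 -c "
from workcell import ctrl
print(ctrl.sign_off())"
```

```text
the job is handed in; nothing more can be done
None
```

The anchor's foot sprang up into the notch about 2 mm from the slot's middle (y ≈ -2 mm), it stands square to the sloping face, and I let go, backed off and handed the job in at about 21 s; no verdict came back.

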